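# Wind the spring-driven turner and load its plate cassette

## Robot

A 6-joint arm with a two-finger parallel gripper is mounted at the origin on a cart in front of the work surface, level with it; the furniture and walls round the work are solid. World frame = base frame: x ahead of the robot, y to its left, z up, the work surface at z = 0. Lengths are in m, angles in rad, forces in N, time in s.
With the tool pointing down it reaches from about 0.35 to 0.85 m from the base axis. Payload 8.1 kg.
Tool frame: the origin (TCP) lies on the centre line of the jaws, within the pads' length; the fingertips stand 17 mm ahead of it and the grasp point (between the pads) lies 2 mm behind it; z points along the fingers, y is the line along which they close (so a half turn about z gives the same grasp; the last joint's range is limited). The gripper opens to 93 mm and grips with 3 to 60 N. Pads are 15 mm wide; open, the fingers measure 128 mm over their backs; the gripper's body (75 mm by 188 mm) begins 65 mm behind the grasp point.
Start: joints at [1.081, 0.13, 1.488, -0, 1.523, -0.085], TCP at [0.236, 0.552, 0.236] pointing down, gripper open.
Joint ranges: [-2.96, 2.96], [-0.89, 2.26], [0.02, 2.5], [-1.34, 4.48], [0, 2.73], [-2.66, 2.66]. Speed limits (rad/s): [2.39, 2.39, 2.79, 3.14, 3.14, 3.14].

## Interface

Orientations are given as a rotation vector (axis times angle).
In Python, from plant import robot, optics, close_job, models gives the robot as it stands.
- The arm moves only by the shell command python3 -m inch 'ROWS' [OPENING] [FORCE]. ROWS is a JSON object of lists of equal length, an entry for each row: "travel": the shift along the tool's x, y, z in m, a list of three; "spin": the turn about the tool's z in rad. In form: {"travel": [[x, y, z], ...], "spin": [spin, ...]}. A call has 1 to 10 rows; each row is the pose to reach, as a shift and turn from the pose commanded when the call began, along the tool's axes at that moment; what a row does not reach only later rows make up. A row lasts 1/12 s, in which the tool goes at most 41.7 mm and 7.16 degrees, less where a joint would pass 70% of its speed; a pose out of reach is approached as far as the arm can. A call with a gripper value outside its range is refused whole. OPENING is the closure, from 0 (fully open) to 1 (shut), set as the call begins (- or left out, the last holds). The fingers move at their own pace and stop on an object; FORCE is the grip in N (left out, the last holds). Time passes only in rows, so rows that repeat a pose let the fingers close. It gives the time, the measured TCP pose, the force, the opening and the grip force at its end, in the units of the state.
- robot.read_state(): the state, without advancing time (a new reading comes with each control period).
- optics.read_camera(name): name is "scene" or "top"; returns (picture, depth): 480x640x3 uint8, red, green, blue; 480x640 float32, m along the optical axis (not along the pixel's ray), 0 where there is no reading.
- optics.camera_info(name): a dict with "camera_matrix" (3x3 intrinsics, pixels), "view" (4x4, takes a point from world to camera coordinates). Camera axes: x right, y down, z forward; pixel columns grow to the right and rows downward; lengths in m; the calibration is good to about 2 mm. A picture is of the moment at which its call begins. camera_info takes no time and is no camera call.
- close_job(): hands the job in; it is judged then, once.
Trained networks look in the newest picture that a camera, given by its name, has taken for a name from the list of things; names that differ only in an ending like _2 or _b are one class to them, and where a whole thing is asked for, a point or a joint stands for the part that bears it (a point fixed in the world has none). Each returns a list of dicts, best first, with "p" (0 to 1); they miss things now and then, are a little off and sometimes report something else, mostly with a low value. They report only what shows in the picture. A call takes as long as a camera call. They do not tell look-alikes from the thing itself.
- models.look_for(camera, name): "centre" ([x, y, z] in m, in world coordinates, good to about 4 mm: the middle of the surface that is visible of it).
- models.masks_of(camera, name): "region" (480x640 bool, what is visible of it).
The state is a dict: "t": time; "q": joint angles; "dq": joint speeds; "joint_torque": joint torques, N m; "tool_pos": TCP position; "orientation": TCP orientation; "force": force on the tool from outside, world axes, zero at the start; "wrist_torque": the same for the moment, N m; "opening": finger opening in m; "gripper_force": force on a finger pad.
Only numpy, scipy, OpenCV 4.12 (cv2) and the standard library are available. Lean on these libraries where they do the work, as an engineer would, in place of code of your own. Each camera call takes 0.05 s, during which the arm holds its last target. There are 200 camera calls.

## Task

Get the spring-wound turner ready: first wind its butterfly key clockwise, in as many part-turns as it takes, until it comes up against its stop and stays wound. Then take the flat metal-framed cassette off its sloping rest and set it down, not dropped, so that it stands upright by itself on one of its long thin edges, centred on the turner's round turntable. Leave the mug, tip box and marker where they are.

Things in the scene. Friction and masses are not known exactly. Their poses are not given: they have to be found in the camera images.
- turner: Spring-wound turner: a grey painted box 130 (x) x 240 (y) x 50 mm high, bolted to the bench. Origin at the middle of its underside, z up. On top, at its +y end, a round turntable; at its -y end, the winding key. The turntable is locked and does not turn while it is being loaded.
- turntable_top (a point): Middle of the flat top of the turntable (disc 124 mm across with a black rubber mat 116 mm across, no rim), 62 mm over the bench, 50 mm from the turner's origin towards its +y; axes as the turner's.
- key (a joint): Angle wound, rad: 0 run down, grows clockwise seen from above, hard stop at 3.89. A spring pulls it back (0.05 N m run down, 0.15 at the stop, drag 0.04 N m per rad/s), but a 14-tooth ratchet holds it: let go, it springs back to the last tooth caught, never further. Teeth hold at about 0.12 + 0.446 k rad, the last at 3.69; a tooth catches when turned 0.08 rad or more beyond its holding angle.
- key_grip (a point): Middle of the winged steel key, on its upright axis, 102 mm over the bench, 118 mm from turntable_top to the turner's -y. Wings: one flat upright plate 9 mm thick (along this point's y), 76 mm long (x), 34 mm high (85 to 119 mm over the bench); stem 12 mm thick below. Turns with the key; z up. Ratchet wheel (45 mm across) and brass click below reach up to 63 mm over the bench.
- cassette: Loose plate cassette, about 0.22 kg: flat aluminium frame with a clear pane, 24 mm thick (x), 130 mm long (y), 92 mm (z); rails 16 mm wide, pane 4 mm thick. Origin in the middle of the long thin face at its -z end. At the start it leans on the rest, z 40 degrees from upright, the +z long edge uppermost and towards the rest's -x (roughly towards the robot).
- cassette_middle (a point): Middle of the cassette, 46 mm along its z from its origin; same axes. 46 mm over the turntable top when the cassette stands on a long thin edge there.
- rest: Fixed sloping aluminium rest, base 120 x 140 x 8 mm; origin on the bench under it, z up. Its back plate carries the lower 46 mm of the cassette, a shallow toe (lip 8 mm) its lower edge, 34 mm over the bench. The upper 46 mm stands free on both faces: it can be pinched across its 24 mm thickness at the middle of the upper rail and drawn out along its own z.
- mug: Orange mug, 81 x 120 x 101 mm, bystander; origin under its middle.
- tip_box: Box of pipette tips, 89 x 122 x 72 mm, bystander; origin under its middle.
- marker: Marker pen lying flat, 17 x 135 x 16 mm, bystander; origin under its middle.
Mind the look-alikes: they are no part of the job. What is shaped like the cassette but green is not meant.

How it is judged:
By the outcome, as a careful person would: the job done as asked, in the order asked, and still so for the second after the job is handed in, with the robot touching nothing.
It also fails if it takes over 70 s, if anything falls off the work surface, if the arm or the gripper's body presses on something with over 40 N, if the wrist force passes 120 N, or if a joint passes its speed limit or range.

## Working session

There is one attempt and no reset: what is moved stays moved. The work goes in short steps, Python scripts to look and compute and a shell command to move; the robot and the scene stay as the last step left them, time stands still between calls to the robot, and variables do not carry over. Pictures are saved under pics/ and viewed, at most 10 in all, crops included, and the job is handed in when it is done.

```bash
ls; mkdir -p pics; cat > h.py <<'E'
import numpy as np, cv2
from scipy.spatial.transform import Rotation as R
from plant import robot, optics, models
def grab(c):
    p,d=optics.read_camera(c); i=optics.camera_info(c); return p,d,np.array(i["camera_matrix"]),np.array(i["view"])
def cloud(d,K,V):
    v,u=np.mgrid[:480,:640]; P=np.stack([(u-K[0,2])/K[0,0]*d,(v-K[1,2])/K[1,1]*d,d],-1)
    W=(P-V[:3,3])@V[:3,:3]; W[d==0]=np.nan; return W
def proj(p,K,V):
    c=V[:3,:3]@np.array(p)+V[:3,3]; return (K@c)[:2]/c[2]
E
python3 - <<'E'
from h import *
ims=[]
for c in("scene","top"):
    p,d,K,V=grab(c); ims.append(p)
    cv2.imwrite(f"pics/{c}0.png",p[...,::-1]); np.savez(f"{c}0.npz",p=p,d=d,K=K,V=V)
    print(c,"cam pos",-V[:3,:3].T@V[:3,3])
    for n in("turner","key","cassette","rest","mug","tip_box","marker"):
        for r in models.look_for(c,n)[:3]: print(n,np.round(r["centre"],3),round(r["p"],2),np.round(proj(r["centre"],K,V)))
s=robot.read_state(); print(s["t"],s["tool_pos"],s["orientation"])
E
```

```text
pics
scene cam pos [-0.64856135 -0.64498166  0.91996226]
turner [0.439 0.061 0.044] 0.92 [338. 297.]
key [0.448 0.024 0.098] 0.67 [351. 283.]
cassette [0.469 0.393 0.107] 0.93 [255. 240.]
cassette [0.531 0.665 0.018] 0.59 [210. 234.]
mug [0.635 0.254 0.066] 0.81 [322. 244.]
tip_box [0.691 0.104 0.057] 0.72 [371. 252.]
marker [ 0.39  -0.138  0.01 ] 0.46 [391. 341.]
top cam pos [0.31565719 0.2536263  1.44664731]
turner [0.454 0.098 0.055] 0.61 [385. 294.]
key [0.46  0.03  0.061] 0.8 [413. 292.]
cassette [0.53  0.671 0.021] 0.88 [152. 260.]
cassette [0.492 0.418 0.086] 0.64 [250. 274.]
rest [0.47 0.42 0.01] 0.68 [253. 287.]
mug [0.668 0.265 0.036] 0.73 [317. 208.]
tip_box [0.712 0.115 0.069] 0.61 [378. 188.]
marker [ 0.403 -0.132  0.014] 0.75 [477. 319.]
0.8 [0.23627656 0.55153632 0.23567439] [-6.31516267e-01 -3.07745630e+00 -8.94961578e-05]
```

View pics/scene0.png

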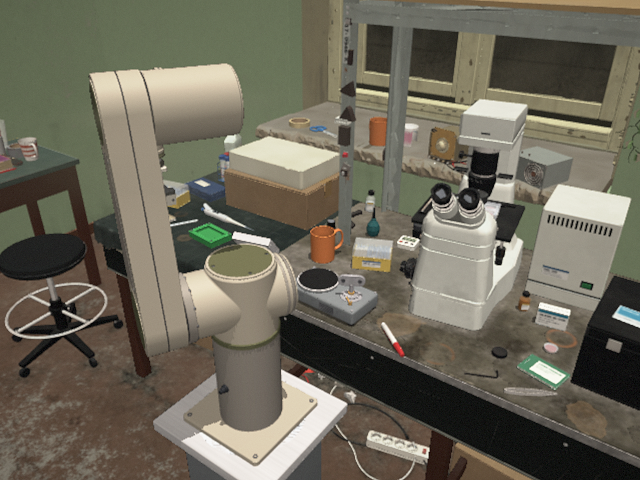

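View pics/top0.png

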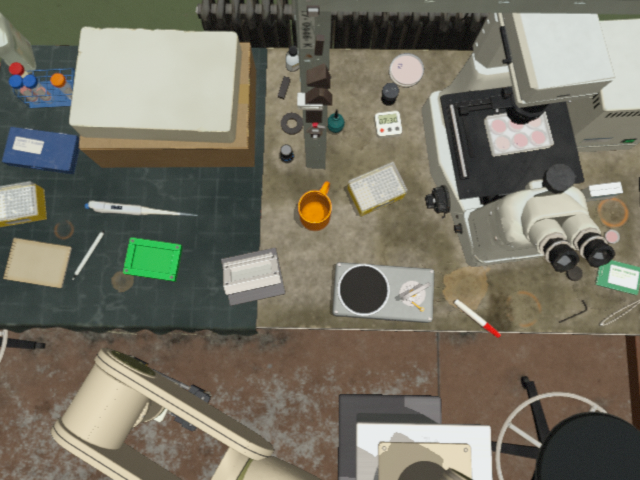

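Candidates for the cassette are the silver framed plate on the sloping rest at top (252,275) and scene (255,240), and the green plate lying flat at top (152,260) and scene (210,234). I choose the silver one. Next I check it in a crop and measure.

```bash
python3 - <<'E'
from h import *
z=np.load("top0.npz"); p,d,K,V=[z[k] for k in "pdKV"]
print(K[0,0])
a=cv2.resize(p[235:325,205:305],None,fx=4,fy=4,interpolation=cv2.INTER_CUBIC)
b=cv2.resize(p[250:340,330:440],None,fx=4,fy=4,interpolation=cv2.INTER_CUBIC)
cv2.imwrite("pics/crop0.png",cv2.hconcat([a[:360],b[:360]])[:,:800,::-1])
W=cloud(d,K,V)
# turner top at z~.05
sub=np.zeros((480,640),bool); sub[258:326,330:438]=1
Z=W[...,2]
for lo,hi,n in((.044,.056,"box"),(.0565,.068,"disc"),(.075,.13,"key")):
    m=sub&(Z>lo)&(Z<hi); q=W[m]; 
    if n=="disc":
        g=p[m].astype(int).sum(1); q=q[g<150]
    (c,s,an)=cv2.minAreaRect(q[:,:2].astype(np.float32)*1000); print(n,len(q),np.median(q,0).round(4),"rect",np.round(c,1),np.round(s,1),round(an,1),"z",np.percentile(q[:,2],[5,50,95]).round(4))
    if n=="key": print(q.round(3).tolist())
m=np.zeros((480,640),bool); m[240:310,215:290]=1
m&=(Z>.025)&(Z<.2); q=W[m]; print("cass",len(q),q.min(0),q.max(0))
(c,s,an)=cv2.minAreaRect(q[:,:2].astype(np.float32)*1000); print(c,s,an)
for v in range(244,308,3): print(v,[int(1000*x) if x==x else -1 for x in Z[v,218:290:4]])
E
```

```text
580.6364431833524
box 2742 [0.4544 0.0603 0.0487] rect [460.8  98.8] [238.8 129.4] 87.0 z [0.0448 0.0487 0.0549]
disc 445 [0.4617 0.1545 0.0603] rect [464.1 149.9] [102.5 103.2] 38.5 z [0.0571 0.0603 0.0648]
key 132 [0.4563 0.0329 0.1154] rect [457.1  31.1] [11.2 73.2] 26.6 z [0.1013 0.1154 0.1207]
[[0.476, 0.007, 0.113], [0.476, 0.004, 0.11], [0.476, 0.001, 0.109], [0.473, 0.011, 0.113], [0.473, 0.009, 0.115], [0.473, 0.007, 0.117], [0.473, 0.004, 0.113], [0.474, 0.0, 0.104], [0.474, -0.001, 0.107], [0.47, 0.017, 0.117], [0.47, 0.015, 0.119], [0.47, 0.013, 0.12], [0.471, 0.009, 0.113], [0.47, 0.008, 0.119], [0.471, 0.004, 0.113], [0.471, 0.001, 0.118], [0.468, 0.021, 0.115], [0.468, 0.02, 0.121], [0.468, 0.017, 0.118], [0.468, 0.014, 0.117], [0.468, 0.013, 0.122], [0.468, 0.01, 0.12], [0.468, 0.007, 0.116], [0.468, 0.005, 0.116], [0.469, 0.002, 0.111], [0.466, 0.023, 0.115], [0.465, 0.022, 0.122], [0.466, 0.019, 0.115], [0.465, 0.017, 0.12], [0.466, 0.014, 0.113], [0.466, 0.013, 0.12], [0.466, 0.01, 0.119], [0.466, 0.007, 0.115], [0.464, 0.027, 0.113], [0.464, 0.025, 0.114], [0.463,
[... 3285 characters left out ...]
 115, 113, 113, 116, 114, 108, 108, 106, 109, 3, -1]
283 [-3, -4, 112, 112, 117, 116, 113, 115, 110, 115, 105, 112, 107, 106, 104, 106, 9, -4]
286 [1, 2, 117, 115, 117, 118, 114, 111, 111, 111, 103, 107, 8, 6, 3, 6, 3, 5]
289 [1, -4, 108, 114, 106, 109, 105, 105, 101, 8, 9, 7, 8, 7, 6, 4, 8, -9]
292 [1, -1, 113, 104, 107, 7, 3, 6, 2, 0, 3, 1, 7, 7, 7, 6, 2, -3]
295 [-1, -3, 1, 1, 3, 3, 8, 5, 13, 5, 3, 1, 8, 4, 10, 1, -2, -2]
298 [1, 1, -3, 6, 3, 8, 4, 8, 9, 7, 6, 2, 0, -2, -2, -3, -4, -2]
301 [-5, 5, -1, 3, 12, -1, 5, 11, 0, -2, -1, 0, 0, -2, -4, -5, 0, -2]
304 [5, -3, 1, 9, 4, 8, -2, -4, 0, -1, -2, -6, -3, -4, -6, -5, -2, -3]
307 [6, 5, 0, -1, -1, 3, 0, 1, 1, -3, 4, -1, -1, -5, 1, 0, 0, -5]
```

View pics/crop0.png

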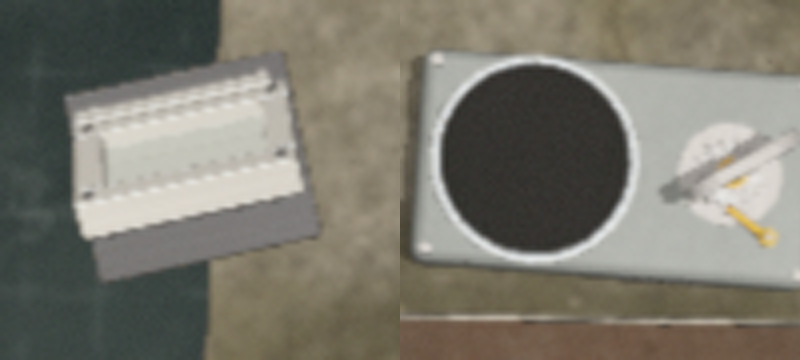

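The crop shows a silver aluminium frame with a clear pane on the grey rest (crop left, around (185,150)), so that's the cassette. On the right is the turntable at about (537,158), with the steel key wings crossing at about (735,170). Now I'll refine the cassette pose and work out the move to the key.

```bash
cat >> h.py <<'E'
def plan(target,yaw=None):
    "travel/spin (tool axes) from the present pose to a world point with tool y at yaw deg (mod 180)"
    s=robot.read_state(); M=R.from_rotvec(s["orientation"]).as_matrix(); q=s["q"]
    t=M.T@(np.array(target)-s["tool_pos"]); ty=np.degrees(np.arctan2(M[1,1],M[0,1]))
    print("travel",t.round(4),"tool y yaw",round(ty,2),"q",np.round(q,2))
    if yaw is not None: print("spin options rad",[round(np.radians(ty-yaw+k*180),3) for k in(-2,-1,0,1,2)],"(cw +); 360 apart same",)
E
python3 - <<'E'
from h import *
z=np.load("top0.npz"); p,d,K,V=[z[k] for k in "pdKV"]; W=cloud(d,K,V)
a=np.radians(13.4); u=np.array([np.cos(a),np.sin(a)]); w=np.array([-u[1],u[0]])
q=W[240:310,215:290].reshape(-1,3); q=q[q[:,2]>.085]
h=q[:,:2]@u; y=q[:,:2]@w
print("h pct",np.percentile(h,[0,1,3,50]).round(4),"y",np.percentile(y,[0,1,99,100]).round(4))
# A line yaw: min h in bins of y
b=np.linspace(y.min()+.005,y.max()-.005,13); e=[(0.5*(l+r),np.sort(h[(y>=l)&(y<r)])[:2].mean()) for l,r in zip(b,b[1:])]
e=np.array(e); f=np.polyfit(e[:,0],e[:,1],1); print("slope deg",np.degrees(np.arctan(f[0])),e[:,1].round(4))
for l in np.arange(h.min(),h.min()+.05,.004):
    k=(h>=l)&(h<l+.004); print(round(l-h.min()+.002,3),k.sum(),np.median(q[k,2]).round(4))
plan([.4572,.031,.17],26.6)
E
```

```text
h pct [0.5381 0.5386 0.5393 0.5535] y [0.2251 0.2259 0.3541 0.355 ]
slope deg 0.045267817702103134 [0.5386 0.539  0.5387 0.539  0.5387 0.539  0.5387 0.539  0.5389 0.5387
 0.5389 0.5388]
0.002 101 0.1045
0.006 107 0.108
0.01 109 0.1107
0.014 103 0.1134
0.018 102 0.1166
0.022 81 0.1139
0.026 73 0.1089
0.03 42 0.1016
0.034 41 0.0882
0.038 20 0.0927
0.042 18 0.0903
0.046 11 0.0861
0.05 1 0.0858
travel [-0.4081 -0.3915  0.0656] tool y yaw 66.81 q [ 1.08  0.13  1.49  0.    1.52 -0.09]
spin options rad [np.float64(-5.581), np.float64(-2.44), np.float64(0.702), np.float64(3.843), np.float64(6.985)] (cw +); 360 apart same
```

```bash
python3 -m inch '{"travel":[[-0.028,-0.027,0.0],[-0.057,-0.055,0.0],[-0.085,-0.082,0.0],[-0.113,-0.109,0.0],[-0.142,-0.137,0.0],[-0.17,-0.164,0.01],[-0.2,-0.19,0.01],[-0.23,-0.22,0.02],[-0.258,-0.247,0.03],[-0.286,-0.274,0.03]],"spin":[0.07,0.14,0.21,0.28,0.35,0.42,0.49,0.56,0.63,0.7]}' 0 && python3 -c "
from h import *
plan([.4572,.031,.17],26.6)"
```

```text
t: 1.63
tool_pos: [0.3907, 0.1849, 0.2039]
orientation: [-1.652, -2.671, 0.002]
force: [0.0, -1.2, -1.0]
opening: 0.0927
gripper_force: 0.0
travel [-0.1674 -0.0091  0.0339] tool y yaw 26.51 q [ 0.32 -0.32  1.97 -0.    1.5  -0.14]
spin options rad [np.float64(-6.285), np.float64(-3.143), np.float64(-0.002), np.float64(3.14), np.float64(6.282)] (cw +); 360 apart same
```

```bash
python3 -m inch '{"travel":[[-0.04,-0.002,0.008],[-0.08,-0.004,0.016],[-0.12,-0.006,0.024],[-0.15,-0.008,0.03],[-0.1675,-0.009,0.034],[-0.1675,-0.009,0.034],[-0.1675,-0.009,0.034]],"spin":[0,0,0,0,0,0,0]}' 0 && python3 -c "
from h import *
plan([.4572,.031,.101],26.6)"
```

```text
t: 2.22
tool_pos: [0.4584, 0.0327, 0.1714]
orientation: [-1.651, -2.672, 0.0]
force: [-1.0, 0.5, 1.0]
opening: 0.093
gripper_force: 0.0
travel [-0.001  -0.0018  0.0704] tool y yaw 26.56 q [-0.04 -0.22  1.95  0.    1.42 -0.5 ]
spin options rad [np.float64(-6.284), np.float64(-3.142), np.float64(-0.001), np.float64(3.141), np.float64(6.283)] (cw +); 360 apart same
```

```bash
python3 -m inch '{"travel":[[-0.001,-0.002,0.035],[-0.001,-0.002,0.06],[-0.001,-0.002,0.070],[-0.001,-0.002,0.070]],"spin":[0,0,0,0]}' 0 && python3 -m inch '{"travel":[[0,0,0],[0,0,0],[0,0,0],[0,0,0],[0,0,0],[0,0,0],[0,0,0],[0,0,0]],"spin":[0,0,0,0,0,0,0,0]}' 1 50
```

```text
t: 2.55
tool_pos: [0.4548, 0.0327, 0.0992]
orientation: [-1.644, -2.672, 0.003]
force: [-0.8, 0.2, -0.2]
opening: 0.0931
gripper_force: 0.0
t: 3.22
tool_pos: [0.4572, 0.0315, 0.1017]
orientation: [1.649, 2.674, 0.0]
force: [-1.0, 1.1, -0.1]
opening: 0.0444
gripper_force: 0.0
```

```bash
python3 -c "
from h import *
s=robot.read_state();print(s['opening'],s['gripper_force'],s['wrist_torque'])
plan([.4572,.031,.101],26.6)"
```

```text
0.0444116087379806 0.0 [-0.07219768  0.00234884  0.06943585]
travel [-0.0005 -0.0002  0.0007] tool y yaw 26.7 q [-0.04 -0.15  2.02  0.    1.27 -0.51]
spin options rad [np.float64(-6.282), np.float64(-3.14), np.float64(0.002), np.float64(3.143), np.float64(6.285)] (cw +); 360 apart same
```

```bash
python3 -m inch '{"travel":[[0,0,0],[0,0,0],[0,0,0],[0,0,0],[0,0,0],[0,0,0],[0,0,0],[0,0,0]],"spin":[0,0,0,0,0,0,0,0]}' 1 50 && python3 -c "
from h import *
s=robot.read_state();print(s['opening'],s['gripper_force'],s['wrist_torque'])"
```

```text
t: 3.88
tool_pos: [0.4573, 0.0316, 0.1016]
orientation: [1.648, 2.674, 0.001]
force: [1.8, 1.2, -1.5]
opening: 0.0091
gripper_force: 50.0
0.00906022514929139 49.99827168881893 [ 0.08617975 -0.39357402  0.00566143]
```

```bash
cat > st.py <<'E'
from h import *
s=robot.read_state();M=R.from_rotvec(s["orientation"]).as_matrix()
print('op',round(s['opening'],4),'gf',s['gripper_force'],'F',s['force'],'T',np.round(s['wrist_torque'],3),'q6',round(s['q'][5],3),"yaw",np.degrees(np.arctan2(M[1,1],M[0,1])))
E
python3 -m inch '{"travel":[[0,0,0],[0,0,0],[0,0,0],[0,0,0],[0,0,0],[0,0,0],[0,0,0],[0,0,0],[0,0,0],[0,0,0]],"spin":[0.1,0.2,0.3,0.4,0.5,0.6,0.7,0.8,0.9,1.0]}' && python3 st.py;  python3 -m inch '{"travel":[[0,0,0],[0,0,0],[0,0,0],[0,0,0],[0,0,0],[0,0,0],[0,0,0],[0,0,0],[0,0,0],[0,0,0]],"spin":[0.1,0.2,0.3,0.4,0.5,0.6,0.7,0.8,0.9,1.0]}' && python3 st.py
```

```text
t: 4.72
tool_pos: [0.4578, 0.0316, 0.1017]
orientation: [2.732, 1.55, 0.002]
force: [5.0, 0.8, -4.8]
opening: 0.0092
gripper_force: 50.2
op 0.0092 gf 50.2422760141053 F [ 4.98036569  0.80233979 -4.75832426] T [ 0.018 -0.827  0.194] q6 0.496 yaw -30.865981196771664
t: 5.55
tool_pos: [0.458, 0.0312, 0.1017]
orientation: [3.14, 0.05, 0.003]
force: [7.5, -1.7, -6.4]
opening: 0.0095
gripper_force: 50.2
op 0.0095 gf 50.2371819227119 F [ 7.52999381 -1.66767386 -6.41545151] T [-0.352 -0.898  0.187] q6 1.496 yaw -88.16285443589406
```

```bash
python3 -m inch '{"travel":[[0,0,0],[0,0,0],[0,0,0],[0,0,0],[0,0,0],[0,0,0],[0,0,0],[0,0,0],[0,0,0],[0,0,0]],"spin":[0.1,0.2,0.3,0.4,0.5,0.6,0.7,0.8,0.9,1.0]}' && python3 st.py;  python3 -m inch '{"travel":[[0,0,0],[0,0,0]],"spin":[0,0]}' && python3 st.py
```

```text
t: 6.38
tool_pos: [0.4578, 0.0307, 0.1017]
orientation: [2.78, -1.461, 0.003]
force: [5.3, -3.2, -4.4]
opening: 0.0106
gripper_force: 54.8
op 0.0106 gf 54.82809226959944 F [ 5.31048967 -3.18448324 -4.35919882] T [-0.582 -0.657  0.984] q6 2.495 yaw -145.43921802341794
t: 6.55
tool_pos: [0.4575, 0.0311, 0.1017]
orientation: [2.786, -1.451, 0.002]
force: [4.2, -3.2, -2.7]
opening: 0.0106
gripper_force: 51.3
op 0.0106 gf 51.342196399345994 F [ 4.1916467  -3.20542397 -2.74664917] T [-0.384 -0.519  0.494] q6 2.488 yaw -145.01807902479877
```

Torque jumped from about 0.19 to 0.98 N·m and the wings slipped slightly in the jaws, which suggests the stop. I'll release, move clear and check the key angle by camera.

```bash
python3 -m inch '{"travel":[[0,0,0],[0,0,0],[0,0,0],[0,0,0],[0,0,0],[0,0,0],[0,0,0],[0,0,0]],"spin":[0,0,0,0,0,0,0,0]}' 0 && python3 -m inch '{"travel":[[0,0,-0.04],[0,0,-0.08],[0,0,-0.11],[0,0,-0.11],[0,0,-0.11],[0,0,-0.11],[0,0,-0.11],[0,0,-0.11],[0,0,-0.11],[0,0,-0.11]],"spin":[0,0,0,-0.1,-0.2,-0.3,-0.4,-0.5,-0.6,-0.7]}' && python3 st.py; python3 -c "
from h import *
a=np.radians(13.4);u=np.array([np.cos(a),np.sin(a)]);w=np.array([-u[1],u[0]])
t=(.538+.0144)*u+.290*w;print(t)
plan([*t,.20],13.4)"
```

```text
t: 7.22
tool_pos: [0.4571, 0.0316, 0.1016]
orientation: [2.784, -1.455, -0.0]
force: [-0.4, 0.3, -0.2]
opening: 0.059
gripper_force: 0.0
t: 8.05
tool_pos: [0.4571, 0.0316, 0.2116]
orientation: [3.115, -0.404, -0.0]
force: [0.4, -0.0, 0.2]
opening: 0.0927
gripper_force: 0.0
op 0.0927 gf 0.0 F [ 0.40203443 -0.00816331  0.24303892] T [ 0.03   0.174 -0.024] q6 1.786 yaw -104.79080416457126
[0.4701545  0.41012255]
travel [-0.084  -0.3694  0.0116] tool y yaw -104.79 q [-0.04 -0.25  1.9  -0.    1.49  1.79]
spin options rad [np.float64(-8.346), np.float64(-5.204), np.float64(-2.063), np.float64(1.079), np.float64(4.22)] (cw +); 360 apart same
```

```bash
python3 -m inch '{"travel":[[-0.008,-0.037,0],[-0.017,-0.074,0],[-0.025,-0.111,0],[-0.034,-0.148,0],[-0.042,-0.185,0],[-0.05,-0.222,0],[-0.059,-0.259,0],[-0.067,-0.296,0],[-0.076,-0.333,0],[-0.084,-0.369,0]],"spin":[-0.11,-0.22,-0.33,-0.44,-0.55,-0.66,-0.77,-0.88,-0.99,-1.1]}' && python3 - <<'E'
from h import *
p,d,K,V=grab("top"); W=cloud(d,K,V); Z=W[...,2]
m=np.zeros((480,640),bool); m[258:326,385:440]=1; m&=(Z>.1)&(Z<.13); q=W[m]
print(len(q),cv2.minAreaRect(q[:,:2].astype(np.float32)*1000))
cv2.imwrite("pics/k1.png",cv2.resize(p[230:340,200:440],None,fx=3,fy=3)[...,::-1])
plan([.4702,.4101,.20],13.4)
E
```

```text
t: 8.88
tool_pos: [0.4716, 0.4118, 0.2114]
orientation: [-2.867, -1.285, 0.0]
force: [0.6, -0.1, 0.9]
opening: 0.093
gripper_force: 0.0
141 ((456.6630554199219, 31.405729293823242), (9.302125930786133, 73.31881713867188), 55.76002883911133)
travel [-0.0056  0.0046  0.0102] tool y yaw -41.07 q [0.64 0.22 1.44 0.   1.49 1.36]
spin options rad [np.float64(-7.234), np.float64(-4.092), np.float64(-0.951), np.float64(2.191), np.float64(5.333)] (cw +); 360 apart same
```

View pics/k1.png

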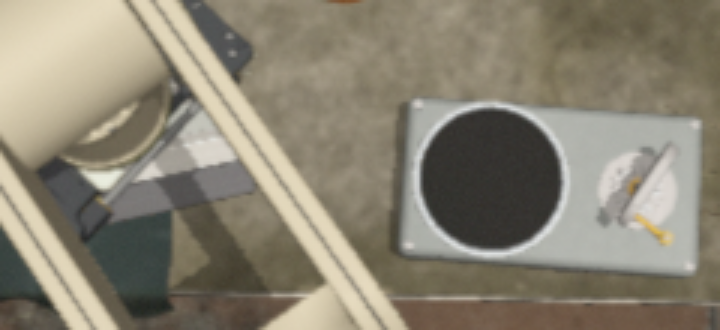

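The picture shows the key wings at (650,185) in the crop. They rest about 151° from where they started, and the last-tooth prediction is 153° (the previous tooth would be 25° less), so the key is fully wound and holding. The gripper is now above the cassette.

```bash
python3 -m inch '{"travel":[[-0.005,0.004,0],[-0.005,0.004,0],[-0.005,0.004,0],[-0.005,0.004,0],[-0.005,0.004,0],[-0.005,0.004,0],[-0.005,0.004,0],[-0.005,0.004,0],[-0.005,0.004,0],[-0.005,0.004,0]],"spin":[-0.12,-0.24,-0.36,-0.48,-0.6,-0.72,-0.84,-0.95,-0.95,-0.95]}' 0 && python3 -c "
from h import *
plan([.4702,.4101,.114],13.4)"
```

```text
t: 9.77
tool_pos: [0.4716, 0.4032, 0.2115]
orientation: [-1.973, -2.444, 0.0]
force: [0.1, 0.6, -0.8]
opening: 0.093
gripper_force: 0.0
travel [0.007  0.0001 0.0975] tool y yaw 12.17 q [ 0.62  0.2   1.46 -0.    1.49  0.41]
spin options rad [np.float64(-6.305), np.float64(-3.163), np.float64(-0.021), np.float64(3.12), np.float64(6.262)] (cw +); 360 apart same
```

```bash
python3 -m inch '{"travel":[[0.007,0,0.02],[0.007,0,0.05],[0.007,0,0.075],[0.007,0,0.09],[0.007,0,0.0975],[0.007,0,0.0975]],"spin":[-0.021,-0.021,-0.021,-0.021,-0.021,-0.021]}' 0 && python3 st.py && python3 -m inch '{"travel":[[0,0,0],[0,0,0],[0,0,0],[0,0,0],[0,0,0],[0,0,0],[0,0,0],[0,0,0],[0,0,0],[0,0,0]],"spin":[0,0,0,0,0,0,0,0,0,0]}' 1 10 && python3 -m inch '{"travel":[[0,0,0],[0,0,0],[0,0,0]],"spin":[0,0,0]}' && python3 st.py
```

```text
t: 10.27
tool_pos: [0.4689, 0.4092, 0.1117]
orientation: [-1.946, -2.465, 0.006]
force: [0.3, 0.1, -0.7]
opening: 0.093
gripper_force: 0.0
op 0.093 gf 0.0 F [ 0.34726543  0.13804542 -0.73951559] T [-0.026  0.092  0.015] q6 0.401 yaw 13.427118689913712
t: 11.1
tool_pos: [0.4701, 0.4101, 0.1141]
orientation: [-1.943, -2.468, 0.0]
force: [-0.8, 1.0, -1.0]
opening: 0.0312
gripper_force: 0.0
t: 11.35
tool_pos: [0.4701, 0.4101, 0.114]
orientation: [-1.943, -2.468, 0.0]
force: [-0.9, 0.5, 0.2]
opening: 0.0271
gripper_force: 10.0
op 0.0271 gf 9.999828860163689 F [-0.85136644  0.5462494   0.18702285] T [-0.049 -0.06  -0.028] q6 0.398 yaw 13.577112222319647
```

```bash
python3 -m inch '{"travel":[[0,-0.0045,-0.0054],[0,-0.009,-0.0107],[0,-0.0135,-0.016],[0,-0.018,-0.0214],[0,-0.0225,-0.0268],[0,-0.027,-0.032],[0,-0.0315,-0.0375],[0,-0.036,-0.043],[0,-0.0405,-0.048],[0,-0.045,-0.054]],"spin":[0,0,0,0,0,0,0,0,0,0]}' 1 12 && python3 st.py && python3 -m inch '{"travel":[[0,0,-0.02],[0,0,-0.04],[0,0,-0.06],[0,0,-0.06]],"spin":[0,0,0,0]}' && python3 st.py; python3 - <<'E'
from h import *
p,d,K,V=grab("scene"); c=proj([.43,.40,.18],K,V).astype(int); print(c)
cv2.imwrite("pics/g1.png",cv2.resize(p[max(0,c[1]-70):c[1]+70,c[0]-90:c[0]+90],None,fx=4,fy=4)[...,::-1])
p,d,K,V=grab("top"); c=proj([.43,.40,.18],K,V).astype(int); print(c)
cv2.imwrite("pics/g2.png",cv2.resize(p[max(0,c[1]-70):c[1]+70,c[0]-90:c[0]+90],None,fx=4,fy=4)[...,::-1])
E
```

```text
t: 12.18
tool_pos: [0.4258, 0.3994, 0.1685]
orientation: [-1.943, -2.468, 0.001]
force: [0.6, -0.2, -1.7]
opening: 0.0274
gripper_force: 12.0
op 0.0274 gf 11.999563872814178 F [ 0.59755006 -0.15729954 -1.73297228] T [-0.099  0.069  0.05 ] q6 0.429 yaw 13.583590636768292
t: 12.52
tool_pos: [0.428, 0.401, 0.2335]
orientation: [1.942, 2.467, 0.011]
force: [0.2, -0.3, -0.9]
opening: 0.0272
gripper_force: 12.0
op 0.0272 gf 11.999393552541733 F [ 0.22525017 -0.25141629 -0.88598426] T [-0.008  0.081  0.003] q6 0.428 yaw 13.584561210294659
[243 223]
[252 296]
```

View pics/g1.png

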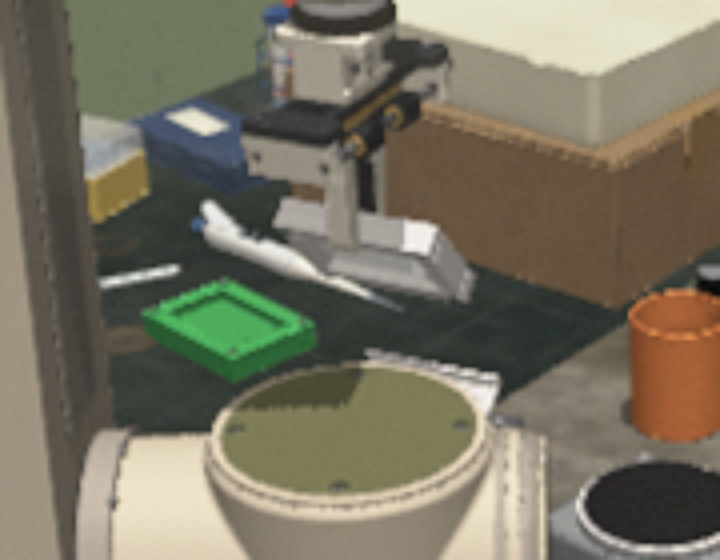

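The crop shows the cassette held by its upper rail, still tilted, with its end face at about (440,265). The rest behind it is empty. I'll measure the tilt.

```bash
cat > tilt.py <<'E'
from h import *
import sys
def meas(zlo,yr=.075):
    s=robot.read_state(); M=R.from_rotvec(s["orientation"]).as_matrix(); y=M[:2,1]; y=y/np.hypot(*y); w=np.array([-y[1],y[0]]); o=s["tool_pos"]
    out={}
    for c in("scene","top"):
        p,d,K,V=grab(c); W=cloud(d,K,V).reshape(-1,3); r=W-o; r=r[~np.isnan(r[:,0])]
        h=r[:,:2]@y; l=r[:,:2]@w; z=r[:,2]
        k=(abs(h)<.11)&(abs(l)<yr)&(z<-.0)&(r[:,2]+o[2]>zlo)&(z>-.11)&(abs(l)>.012)
        out[c]=np.c_[h,l,z][k]
    return out
if __name__=="__main__":
    o=meas(float(sys.argv[1])); im=np.full((500,800,3),255,np.uint8)
    for i,c in enumerate(o):
        q=o[c]; print(c,len(q),q.min(0).round(3),q.max(0).round(3),np.median(q,0).round(3))
        for h,l,z in q: cv2.circle(im,(int(200+400*i+h*1600),int(100-z*2500/1.5625)),1,(0,0,255) if abs(l)>.06 else (255,0,0),-1)
        cv2.circle(im,(200+400*i,100),4,(0,160,0),-1)
    cv2.imwrite(sys.argv[2],im)
E
python3 tilt.py 0.14 pics/t1.png
```

```text
scene 567 [-0.02  -0.068 -0.082] [ 0.061  0.068 -0.   ] [ 0.014 -0.021 -0.037]
top 180 [-0.015 -0.065 -0.071] [ 0.06  -0.026 -0.   ] [ 0.005 -0.039 -0.01 ]
```

View pics/t1.png

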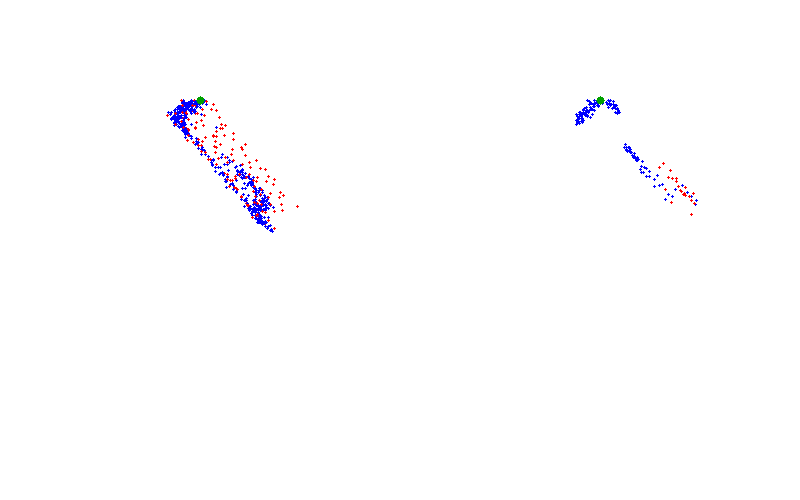

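The cassette is tilted about 41°, with its lowest corner about 47 mm ahead of and 81 mm below the TCP. Since the tool can't tilt, my plan is:
1. Set that lower edge on the mat.
2. Loosen the jaws to form a cage.
3. Push the top forward with the rear finger until the cassette stands.

```bash
python3 -c "
from h import *
plan([.4045,.1518,.17],-3)"
```

```text
travel [-0.2353 -0.0786  0.0568] tool y yaw 13.58 q [ 0.67  0.09  1.55 -0.    1.51  0.43]
spin options rad [np.float64(-5.994), np.float64(-2.852), np.float64(0.289), np.float64(3.431), np.float64(6.573)] (cw +); 360 apart same
```

```bash
python3 -m inch '{"travel":[[-0.012,-0.004,0],[-0.035,-0.012,0],[-0.062,-0.021,0],[-0.09,-0.03,0],[-0.118,-0.039,0],[-0.146,-0.049,0],[-0.174,-0.058,0],[-0.2,-0.067,0],[-0.222,-0.074,0],[-0.235,-0.0785,0]],"spin":[0.02,0.05,0.09,0.13,0.17,0.2,0.23,0.26,0.28,0.289]}' && python3 -m inch '{"travel":[[0,0,0.01],[0,0,0.025],[0,0,0.04],[0,0,0.05],[0,0,0.056],[0,0,0.056]],"spin":[0,0,0,0,0,0]}' && python3 st.py && python3 tilt.py 0.07 pics/t2.png && python3 -c "
from h import *
plan([.4045,.1518,.145],-3)"
```

```text
t: 13.55
tool_pos: [0.4041, 0.1504, 0.2262]
orientation: [-2.281, -2.159, 0.005]
force: [0.3, 0.3, -1.8]
opening: 0.0274
gripper_force: 12.0
t: 14.05
tool_pos: [0.4038, 0.1528, 0.1696]
orientation: [-2.276, -2.162, 0.006]
force: [-0.0, -0.1, -2.1]
opening: 0.0273
gripper_force: 12.0
op 0.0273 gf 11.999654844403267 F [-0.04633    -0.06202192 -2.10176238] T [-0.049  0.104 -0.05 ] q6 0.294 yaw -2.94635644539517
scene 508 [-0.032 -0.068 -0.082] [ 0.061  0.066 -0.   ] [ 0.008 -0.034 -0.027]
top 110 [-0.013  0.048 -0.071] [ 0.064  0.065 -0.   ] [ 0.015  0.061 -0.011]
travel [-0.0012 -0.0005  0.0269] tool y yaw -2.95 q [ 0.24 -0.3   2.01  0.    1.43  0.29]
spin options rad [np.float64(-6.282), np.float64(-3.141), np.float64(0.001), np.float64(3.142), np.float64(6.284)] (cw +); 360 apart same
```

View pics/t2.png

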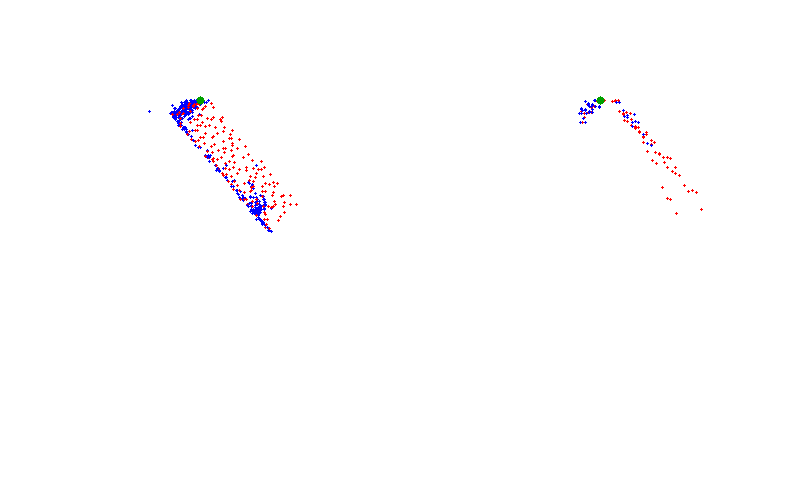

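The plot shows a steady tilt of about 40°, with the lowest corner at plot pixel (271,231), 82 mm below the TCP. I'll lower slowly until it touches.

```bash
python3 -m inch '{"travel":[[-0.001,0,0.008],[-0.001,0,0.016],[-0.001,0,0.022],[-0.001,0,0.0225],[-0.001,0,0.0235],[-0.001,0,0.0235]],"spin":[0,0,0,0,0,0]}' && python3 -m inch '{"travel":[[0,0,0.001],[0,0,0.001]],"spin":[0,0]}'| sed -n '2p;4p' ; python3 -m inch '{"travel":[[0,0,0.001],[0,0,0.001]],"spin":[0,0]}' | sed -n '2p;4p'; python3 -m inch '{"travel":[[0,0,0.001],[0,0,0.001]],"spin":[0,0]}' | sed -n '2p;4p'
```

```text
t: 14.65
tool_pos: [0.4052, 0.1517, 0.1485]
orientation: [-2.278, -2.163, 0.0]
force: [-0.2, 0.4, -2.1]
opening: 0.0269
gripper_force: 12.0
tool_pos: [0.4054, 0.1517, 0.1478]
force: [-0.4, 1.2, -1.0]
tool_pos: [0.4053, 0.1517, 0.1467]
force: [0.1, -0.2, -1.9]
tool_pos: [0.4052, 0.1517, 0.1455]
force: [0.1, -0.6, -1.3]
```

```bash
python3 -m inch '{"travel":[[0,0,0.001],[0,0,0.001]],"spin":[0,0]}'| sed -n '2p;4p' ; python3 -m inch '{"travel":[[0,0,0.001],[0,0,0.001]],"spin":[0,0]}' | sed -n '2p;4p'; python3 -m inch '{"travel":[[0,0,0.001],[0,0,0.001]],"spin":[0,0]}' | sed -n '2p;4p'
```

```text
tool_pos: [0.4052, 0.1517, 0.1445]
force: [0.0, 0.1, -2.0]
tool_pos: [0.4051, 0.1517, 0.1434]
force: [-0.7, 0.1, -1.8]
tool_pos: [0.4051, 0.1517, 0.1424]
force: [-0.5, -0.6, -2.2]
```

```bash
python3 -m inch '{"travel":[[0,0,0.001],[0,0,0.001]],"spin":[0,0]}'| sed -n '2p;4p' ; python3 -m inch '{"travel":[[0,0,0.001],[0,0,0.001]],"spin":[0,0]}' | sed -n '2p;4p'; python3 st.py; python3 tilt.py 0.055 pics/t3.png
```

```text
tool_pos: [0.4051, 0.1518, 0.1417]
force: [-1.4, -0.0, 0.4]
tool_pos: [0.4051, 0.1519, 0.1412]
force: [-4.5, -1.0, 6.0]
op 0.0272 gf 12.00010433793068 F [-4.51112106 -0.99416106  5.96340001] T [-0.128  0.917 -0.008] q6 0.292 yaw -2.975216245863094
scene 767 [-0.02  -0.071 -0.086] [ 0.11   0.065 -0.   ] [ 0.019 -0.028 -0.065]
top 160 [-0.014  0.027 -0.086] [ 0.109  0.065 -0.   ] [ 0.024  0.058 -0.021]
```

Contact made. Now I loosen the jaws to about 34 mm so they cage it.

```bash
python3 -m inch '{"travel":[[0,0.001,-0.001],[0,0.002,-0.001],[0,0.003,-0.001],[0,0.003,-0.001]],"spin":[0,0,0,0]}' 0.634 12 && python3 st.py;  python3 -m inch '{"travel":[[0,0.003,0],[0,0.006,0],[0,0.009,-0.001],[0,0.012,-0.001],[0,0.015,-0.002],[0,0.018,-0.002],[0,0.018,-0.002]],"spin":[0,0,0,0,0,0,0]}' && python3 st.py; python3 tilt.py 0.066 pics/t4.png
```

```text
t: 16.42
tool_pos: [0.4085, 0.1516, 0.1417]
orientation: [2.278, 2.163, 0.0]
force: [-1.4, -0.2, 0.4]
opening: 0.0335
gripper_force: 0.5
op 0.0335 gf 0.5149030918255448 F [-1.42047423 -0.22161914  0.44406643] T [-0.05   0.274  0.004] q6 0.29 yaw -2.983701071813799
t: 17.0
tool_pos: [0.4269, 0.1506, 0.1438]
orientation: [2.278, 2.162, 0.001]
force: [-0.8, -0.2, 0.4]
opening: 0.0338
gripper_force: 0.1
op 0.0338 gf 0.06998931232374161 F [-0.7844173  -0.20783759  0.40060041] T [-0.068  0.118  0.058] q6 0.278 yaw -2.990636791358744
scene 526 [-0.036 -0.067 -0.078] [ 0.038  0.068 -0.   ] [ 0.011 -0.028 -0.045]
top 91 [-0.016 -0.063 -0.07 ] [ 0.044  0.065 -0.   ] [ 0.017  0.06  -0.023]
```

View pics/t4.png

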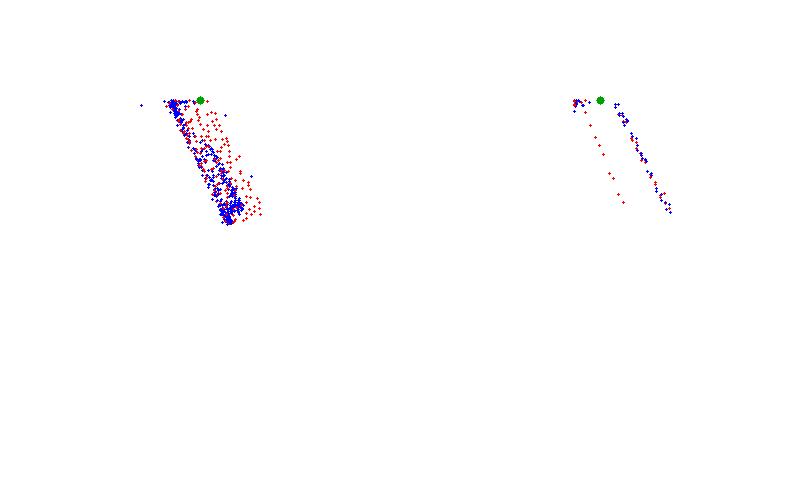

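The cassette is rising as planned, now at about 25°, with its foot staying put. I'll keep going.

```bash
python3 -m inch '{"travel":[[0,0.003,0],[0,0.006,0],[0,0.009,0],[0,0.012,0],[0,0.014,0],[0,0.016,0],[0,0.018,0],[0,0.02,0],[0,0.022,0],[0,0.024,0]],"spin":[0,0,0,0,0,0,0,0,0,0]}' && python3 st.py;  python3 -m inch '{"travel":[[0,0.002,0],[0,0.004,0],[0,0.006,0],[0,0.008,0],[0,0.01,0],[0,0.01,0]],"spin":[0,0,0,0,0,0]}' && python3 st.py; python3 tilt.py 0.066 pics/t5.png
```

```text
t: 17.93
tool_pos: [0.4504, 0.1494, 0.1436]
orientation: [2.278, 2.163, 0.0]
force: [0.2, -0.1, -0.4]
opening: 0.0341
gripper_force: 0.1
op 0.0341 gf 0.07752120533041307 F [ 0.19092775 -0.07046941 -0.36597023] T [-0.112  0.013  0.019] q6 0.264 yaw -2.9786260175752197
t: 18.43
tool_pos: [0.4605, 0.1488, 0.1437]
orientation: [2.278, 2.163, 0.0]
force: [-0.3, -0.5, -0.3]
opening: 0.0337
gripper_force: 0.0
op 0.0337 gf 0.0 F [-0.30033731 -0.48355795 -0.33032013] T [-0.092  0.103  0.004] q6 0.259 yaw -2.985056533307091
scene 720 [-0.036 -0.069 -0.078] [ 0.013  0.067 -0.   ] [-0.006 -0.022 -0.045]
top 60 [-0.037 -0.063 -0.077] [ 0.01   0.065 -0.001] [-0.01   0.05  -0.052]
```

View pics/t5.png

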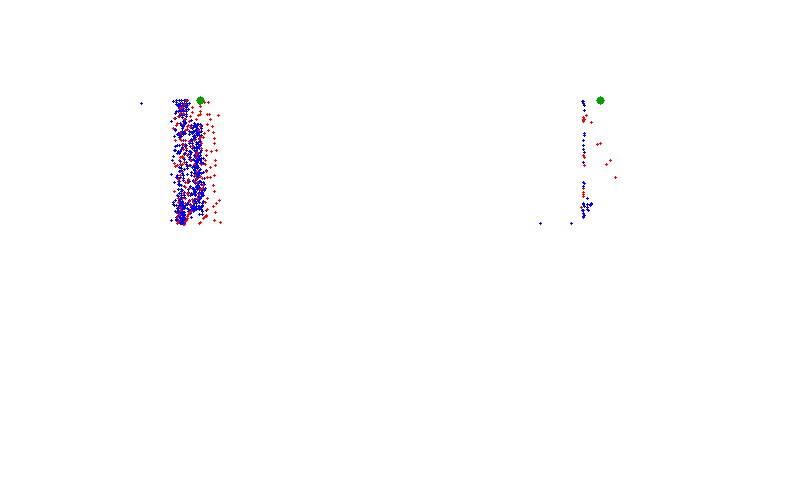

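The cassette is upright, and it needs a shift of about 3 mm. I'll grip gently, lift 3 mm, shift, and set it down.

```bash
python3 -m inch '{"travel":[[0,0,0],[0,0,0],[0,0,0],[0,0,0],[0,0,0],[0,0,0]],"spin":[0,0,0,0,0,0]}' 1 12 && python3 -m inch '{"travel":[[0,0,-0.002],[0,0,-0.004],[0,0,-0.004],[0.0005,0.001,-0.004],[0.001,0.002,-0.004],[0.001,0.003,-0.004],[0.001,0.003,-0.004],[0.001,0.003,-0.004]],"spin":[0,0,0,0,0,0,0,0]}' && python3 st.py && python3 -m inch '{"travel":[[0,0,0.001],[0,0,0.002],[0,0,0.003],[0,0,0.003]],"spin":[0,0,0,0]}'
```

```text
t: 19.03
tool_pos: [0.4601, 0.1489, 0.1436]
orientation: [-2.278, -2.163, 0.0]
force: [-0.1, 0.4, 0.5]
opening: 0.024
gripper_force: 12.0
t: 19.7
tool_pos: [0.4632, 0.1497, 0.1475]
orientation: [-2.278, -2.163, 0.0]
force: [0.1, -0.5, -2.1]
opening: 0.024
gripper_force: 12.0
op 0.024 gf 11.999081522226334 F [ 0.14840905 -0.51038575 -2.08958088] T [-0.039  0.093 -0.02 ] q6 0.259 yaw -2.980122530171095
t: 20.03
tool_pos: [0.463, 0.1497, 0.1443]
orientation: [-2.278, -2.163, 0.001]
force: [-0.4, -0.5, -2.3]
opening: 0.024
gripper_force: 12.0
```

```bash
python3 -m inch '{"travel":[[0,0,0.0005],[0,0,0.0009],[0,0,0.0009]],"spin":[0,0,0]}' | sed -n '2p;4p'; python3 - <<'E'
from h import *
# centring check: cassette (top face) vs disc in scene/top views
for c in("scene","top"):
    p,d,K,V=grab(c); W=cloud(d,K,V).reshape(-1,3); T=np.array([.4637,.1493]); u=np.array([.9986,-.0523]); w=np.array([.0523,.9986])
    h=(W[:,:2]-T)@u; l=(W[:,:2]-T)@w; z=W[:,2]
    k=(abs(h)<.018)&(abs(l)<.09)&(z>.08)&(z<.152); print(c,k.sum(),"h",np.percentile(h[k],[2,98]).round(4),"l",np.percentile(l[k],[1,99]).round(4))
    k=(abs(h)<.08)&(abs(l)<.08)&(z>.057)&(z<.067); print(" disc",k.sum(),"h",np.percentile(h[k],[.5,99.5]).round(4),"l",np.percentile(l[k],[.5,99.5]).round(4))
E
```

```text
tool_pos: [0.4632, 0.1497, 0.1437]
force: [-0.5, 0.2, -2.1]
scene 763 h [-0.0171  0.0079] l [-0.066   0.0645]
 disc 384 h [-0.0635  0.0365] l [-0.065   0.0583]
top 82 h [-0.013   0.0114] l [-0.0647  0.0655]
 disc 200 h [-0.0533  0.0314] l [-0.058   0.0572]
```

```bash
python3 -m inch '{"travel":[[0,0,0.0005],[0,0,0.0007],[0,0,0.0007]],"spin":[0,0,0]}' | sed -n '2p;4p'; python3 -m inch '{"travel":[[0,0,0.0003],[0,0,0.0005],[0,0,0.0005]],"spin":[0,0,0]}' | sed -n '2p;4p'
```

```text
tool_pos: [0.4635, 0.1497, 0.1435]
force: [-0.7, -0.9, 1.9]
tool_pos: [0.464, 0.1497, 0.1434]
force: [0.4, -1.5, 4.8]
```

On the mat. Releasing.

```bash
python3 -m inch '{"travel":[[0,0,-0.0004],[0,0,-0.0004],[0,0,-0.0004],[0,0,-0.0004]],"spin":[0,0,0,0]}' 0.6 && python3 -m inch '{"travel":[[0,0,0],[0,0,0],[0,0,-0.01],[0,0,-0.03],[0,0,-0.06],[0,0,-0.09],[0,0,-0.12],[0,0,-0.15],[0,0,-0.15]],"spin":[0,0,0,0,0,0,0,0,0]}' 0.3 && python3 st.py
```

```text
t: 21.22
tool_pos: [0.4629, 0.1497, 0.1426]
orientation: [-2.278, -2.163, 0.001]
force: [0.3, 0.5, -0.5]
opening: 0.0369
gripper_force: 0.0
t: 21.97
tool_pos: [0.4657, 0.1503, 0.3011]
orientation: [2.274, 2.159, 0.015]
force: [0.8, -0.8, 2.2]
opening: 0.0652
gripper_force: 0.0
op 0.0652 gf 0.0 F [ 0.75377424 -0.75924576  2.23986896] T [-0.071  0.014 -0.049] q6 0.259 yaw -2.9778949301926096
```

```bash
python3 -m inch '{"travel":[[0.03,0,-0.02],[0.07,0,-0.02],[0.11,0,-0.02],[0.15,0,-0.02],[0.19,0,-0.02],[0.23,0,-0.02],[0.27,0,-0.02],[0.29,0,-0.02],[0.29,0,-0.02]],"spin":[0,0,0,0,0,0,0,0,0]}' && python3 - <<'E'
from h import *
T=np.array([.4637,.1493]); u=np.array([.9986,-.0523]); w=np.array([.0523,.9986])
I=[]
for c in("scene","top"):
    p,d,K,V=grab(c); q=proj([.46,.1,.08],K,V).astype(int); I.append(cv2.resize(p[q[1]-70:q[1]+70,q[0]-90:q[0]+90],(400,311)))
    W=cloud(d,K,V).reshape(-1,3); h=(W[:,:2]-T)@u; l=(W[:,:2]-T)@w; z=W[:,2]
    for lo,hi in((.075,.1),(.13,.152),(.15,.16)):
        k=(abs(h)<.022)&(abs(l)<.09)&(z>lo)&(z<hi); print(c,lo,k.sum(),"h",np.percentile(h[k],[2,50,98]).round(4),"l",np.percentile(l[k],[1,99]).round(4))
    Wk=W[(z>.1)&(z<.125)&(abs(l+.118)<.045)&(abs(h)<.045)]; print("key",len(Wk),cv2.minAreaRect(Wk[:,:2].astype(np.float32)*1000))
cv2.imwrite("pics/f.png",cv2.hconcat(I)[...,::-1])
E
```

```text
t: 22.72
tool_pos: [0.4769, 0.4433, 0.3118]
orientation: [-2.273, -2.167, 0.001]
force: [0.8, -0.3, -0.3]
opening: 0.0651
gripper_force: 0.0
scene 0.075 338 h [-0.015  -0.0042  0.0057] l [-0.0657  0.0655]
scene 0.13 296 h [-0.0154 -0.0102  0.0106] l [-0.0662  0.0651]
scene 0.15 192 h [-0.0157 -0.0021  0.0104] l [-0.065   0.0617]
key 159 ((453.0262451171875, 28.712207794189453), (15.446281433105469, 74.62509155273438), 54.116546630859375)
top 0.075 96 h [-0.011  -0.0084 -0.0044] l [-0.0623  0.0651]
top 0.13 355 h [-0.0109 -0.0003  0.0131] l [-0.0639  0.0651]
top 0.15 486 h [-0.0106  0.0009  0.0124] l [-0.0637  0.0638]
key 139 ((457.2725830078125, 31.08309555053711), (9.272285461425781, 75.18807220458984), 55.81251907348633)
```

View pics/f.png

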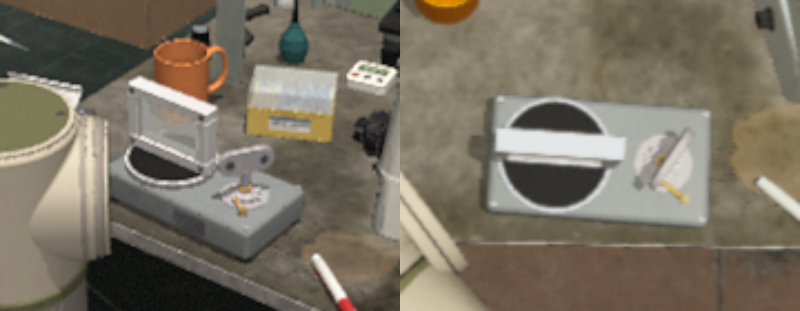

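The picture shows the cassette upright across the turntable, at (170,125) in the left view and (560,148) in the right. It's centred to about 1 mm, the key is unchanged, and the bystanders haven't moved.

```bash
python3 -c "
from plant import close_job
print(close_job())"
```

```text
the job is handed in; nothing more can be done
None
```

The job is handed in at about 23 s of the 70 s allowed: the key was wound to its stop and is holding on the last tooth, and the cassette stands upright on a long edge, within about 1 mm of the turntable's centre, with the mug, tip box and marker not touched.

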